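Slide a specimen carrier along the rail into the loading pocket

TASK

On the white loading plate, push the rectangular steel carrier with the fingertips until it lies square against the long rail, then slide it along the rail, keeping it against the rail, into the corner pocket at the rail's end until it is fully home, touching both the rail and the end stop. Only push it: never lift it off the plate or tip it up. Leave the round carrier and everything else standing where it is.

Things in the scene. Friction and masses are not known exactly. Their poses are not given: they have to be found in the camera images.
- plate: White plastic loading plate, 150 mm (its x) by 240 mm (its y), 10 mm thick, fixed to the bench. Origin: centre of its underside, z up; its top is z = 10 mm. The grey metal bars on it are 12 mm high. The long rail runs the whole length of the far (+x) edge, its guiding face at x = +55 mm facing -x; the end stop's face is at y = +110 mm, facing -y.
- pocket (a point): Where the carrier's origin lies when fully home in the corner pocket (plate frame x = 35, y = 87, z = 10 mm; axes as the plate's). Rail, end stop and a short cheek (inner face at plate x = +11 mm, y = 80 to 110 mm, angled lead-in from about y = 69 mm) make the pocket: 44 mm wide, 30 mm deep, open to -y and above.
- carrier: Rectangular dark steel carrier, 40 mm (its x) by 46 mm (its y), 14 mm high, about 0.13 to 0.25 kg, round black well and four small screws on top; loose, flat on the plate in front of the rail. Origin: centre of its underside. Its 46 mm sides shall lie along the rail (either way round); when home, 16 mm of it stand out of the pocket.
- round_carrier: Round dark steel carrier, 36 mm across, 14 mm high, loose on the plate beside the rectangular one; not to be moved. Origin: centre of its underside.
- vial: Small glass vial with black cap, 25 mm across, 50 mm high, standing loose on the plate's front corner (-x, +y); not to be moved. Origin: centre of its underside.
- beaker: Small beaker, about 46 mm across, 58 mm high, loose on the bench to the right of the plate; not to be moved. Origin: centre of its underside.
- stopper: Red rubber stopper, 32 mm across, 26 mm high, loose on the bench to the right of the plate; not to be moved. Origin: centre of its underside.
- weighing_bottle: Glass weighing bottle, 38 mm across, 53 mm high, loose on the bench at the far left; not to be moved. Origin: centre of its underside.
- white_vial: Small vial with white cap, 25 mm across, 50 mm high, loose on the bench behind the plate, right; not to be moved. Origin: centre of its underside.
There are look-alikes about, which are no part of the job. Leave any orange or red look-alike of the carrier alone.

How it is judged:
By the outcome, as a careful person would: the job done as asked, in the order asked, and still so for the second after the job is handed in, with the robot touching nothing.
It also fails if it takes over 53 s, if anything falls off the work surface, if the arm or the gripper's body presses on something with over 40 N, if the wrist force passes 120 N, or if a joint passes its speed limit or range.

ROBOT

A 7-joint arm with a two-finger parallel gripper is mounted at the origin on a cart in front of the work surface, level with it; the furniture and walls round the work are solid. World frame = base frame: x ahead of the robot, y to its left, z up, the work surface at z = 0. Lengths are in m, angles in rad, forces in N, time in s.
With the tool pointing down it reaches from about 0.425 to 0.925 m from the base axis. Payload 6.8 kg.
Tool frame: the origin (TCP) lies between the finger pads; the fingertips stand 19 mm ahead of it and the grasp point (between the pads) is the TCP; z points along the fingers, y is the direction in which the jaws open and shut (so a half turn about z gives the same grasp; the last joint's range is limited). The gripper opens to 85 mm and grips with 20 to 120 N. Pads are 22 mm wide; open, the fingers measure 114 mm over their backs; the gripper's body (76 mm by 85 mm) begins 54 mm behind the grasp point. The pads swing forward as they close: fully open they stand 13 mm farther back than shut.
Start: joints at [-1.254, 0.477, 0.022, 1.555, -0.011, 1.109, -0.083], TCP at [0.278, 0.615, 0.25] pointing down, gripper open.
Joint ranges: [-2.96, 2.96], [-0.34, 2.1], [-1.41, 1.46], [0.24, 2.44], [-1.37, 4.51], [0.17, 1.92], [-2.96, 2.96]. Speed limits (rad/s): [2.39, 2.39, 3.14, 3.14, 3.14, 3.14, 3.14].

INTERFACE

Orientations are given as a rotation vector (axis times angle).
In Python, from bench import arm, eyes, workorder gives the robot as it stands.
- The arm moves only by the shell command python3 -m creep 'ROWS' [FORCE]. ROWS is JSON, a list of rows, each a list of 7 numbers: the closure in counts, from 0 (fully open) to 255 (shut), then the shift along the tool's x, y, z in m, then the turn, a rotation vector about the tool's x, y, z in rad. In form: [[hand, tx, ty, tz, wx, wy, wz], ...]. A call has 1 to 5 rows; each row is the pose to reach, as a shift and turn from the pose commanded when the call began, along the tool's axes at that moment; what a row does not reach only later rows make up. A row lasts 1/12 s, in which the tool goes at most 41.7 mm and 7.16 degrees, less where a joint would pass 70% of its speed; a pose out of reach is approached as far as the arm can. A call with a gripper value outside its range is refused whole. The fingers move at their own pace and stop on an object; FORCE is the grip in N (left out, the last holds). Time passes only in rows, so rows that repeat a pose let the fingers close. It gives the time, the measured TCP pose, the force and the opening at its end, in the units of the state.
- arm.state(): the state, without advancing time (a new reading comes with each control period).
- eyes.get_image(name): name is "side" or "top"; returns (picture, depth): 420x560x3 uint8, blue, green, red; 420x560 float32, m along the optical axis (not along the pixel's ray), 0 where there is no reading.
- eyes.calibration(name): a dict with "K" (3x3 intrinsics, pixels), "cam_to_world" (4x4, takes a point from camera to world coordinates). Camera axes: x right, y up, looking along -z (the intrinsics and any distortion apply to the point x, -y, -z); pixel columns grow to the right and rows downward; lengths in m; the calibration is good to about 2 mm. A picture is of the moment at which its call begins. calibration takes no time and is no camera call.
- workorder.hand_in(): hands the job in, once; it reports no verdict.
The state is a dict: "clock": time; "joints": joint angles; "joint_vel": joint speeds; "joint_efforts": joint torques, N m; "tool_pos": TCP position; "orientation": TCP orientation; "contact_force": force on the tool from outside, world axes, zero at the start; "torque": the same for the moment, N m; "width": finger opening in m.
Only numpy, scipy, OpenCV 4.12 (cv2) and the standard library are available. Lean on these libraries where they do the work, as an engineer would, in place of code of your own. Each camera call takes 0.05 s, during which the arm holds its last target.

## Working session

There is one attempt and no reset: what is moved stays moved. The work goes in short steps, Python scripts to look and compute and a shell command to move; the robot and the scene stay as the last step left them, time stands still between calls to the robot, and variables do not carry over. Pictures are saved under pics/ and viewed, and the job is handed in when it is done.

```bash
ls; mkdir -p pics
python3 - <<'E'
from bench import arm,eyes
import cv2,numpy as np
print(arm.state())
for n in("top","side"):
    im,d=eyes.get_image(n);cv2.imwrite(f"pics/{n}0.png",im);np.save(f"pics/{n}0.npy",d)
    c=eyes.calibration(n);print(n,c)
E
```

```text
pics
{'clock': 0.0, 'joints': array([-1.25409722,  0.47779393,  0.02236016,  1.55646236, -0.0114808 ,
        1.10930057, -0.08312083]), 'joint_vel': array([ 0.00073515, -0.0001166 ,  0.0006164 ,  0.00152745, -0.00149797,
       -0.00067311,  0.00104958]), 'joint_efforts': array([-1.96009762e-05, -5.96441996e+01,  1.60779655e+00, -2.81193388e+01,
        1.24402007e-02,  9.46081826e-03,  3.67146527e-06]), 'tool_pos': array([0.27798906, 0.61448158, 0.24932562]), 'orientation': array([-6.62232762e-01, -3.07076922e+00,  2.86144107e-03]), 'contact_force': array([0.34572419, 0.6576285 , 0.3080287 ]), 'torque': array([ 0.06534614,  0.00341872, -0.00408985]), 'width': 0.08566928919015383}
top {'K': array([[412.55152926,   0.        , 281.44761246],
       [  0.        , 412.55152926, 209.8187033 ],
       [  0.        ,   0.        ,   1.        ]]), 'cam_to_world': array([[ 0.00145708,  0.9836957 , -0.17983507,  0.34203884],
       [-0.99961814,  0.00639523,  0.02688264,  0.14670898],
       [ 0.02759442,  0.17972722,  0.98332938,  0.87662565],
       [ 0.        ,  0.        ,  0.        ,  1.        ]])}
side {'K': array([[458.40883492,   0.        , 280.35004549],
       [  0.        , 458.40883492, 210.62416301],
       [  0.        ,   0.        ,   1.        ]]), 'cam_to_world': array([[-0.99117507,  0.0812375 , -0.10474941,  0.4135071 ],
       [-0.13243566, -0.5727411 ,  0.80896751,  0.85641958],
       [ 0.0057242 ,  0.81570099,  0.57844545,  0.5757281 ],
       [ 0.        ,  0.        ,  0.        ,  1.        ]])}
```

View pics/top0.png

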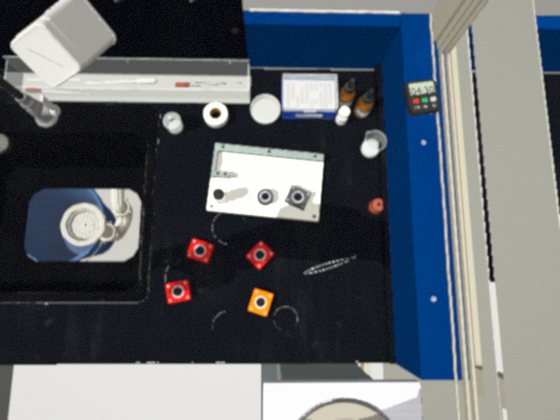

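View pics/side0.png

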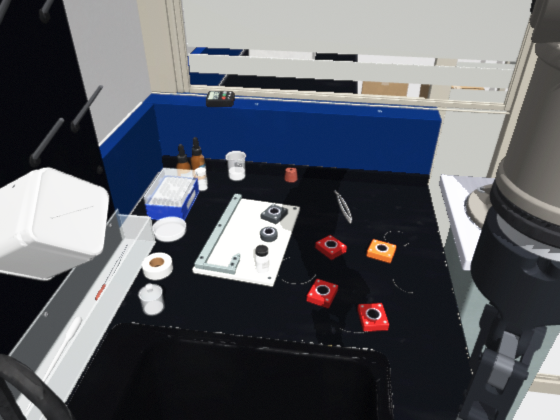

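```bash
cat > h.py <<'E'
import numpy as np,cv2
from bench import arm,eyes
def ray(n,px,z):
    c=eyes.calibration(n);K=c["K"];T=c["cam_to_world"]
    px=np.atleast_2d(np.array(px,float))
    d=np.c_[(px[:,0]-K[0,2])/K[0,0],-(px[:,1]-K[1,2])/K[1,1],-np.ones(len(px))]@T[:3,:3].T
    o=T[:3,3]
    return o+d*((z-o[2])/d[:,2])[:,None]
def proj(n,P):
    c=eyes.calibration(n);K=c["K"];T=c["cam_to_world"]
    q=(np.atleast_2d(P)-T[:3,3])@T[:3,:3]
    return np.c_[K[0,0]*q[:,0]/-q[:,2]+K[0,2],K[1,1]*-q[:,1]/-q[:,2]+K[1,2]]
E
python3 - <<'E'
import cv2
im=cv2.imread("pics/top0.png");cv2.imwrite("pics/topc.png",cv2.resize(im[135:230,200:335],None,fx=5.9,fy=5.9,interpolation=cv2.INTER_CUBIC))
im=cv2.imread("pics/side0.png");cv2.imwrite("pics/sidec.png",cv2.resize(im[185:290,185:310],None,fx=5.5,fy=5.5,interpolation=cv2.INTER_CUBIC))
E
```

```text
(no output)
```

View pics/topc.png

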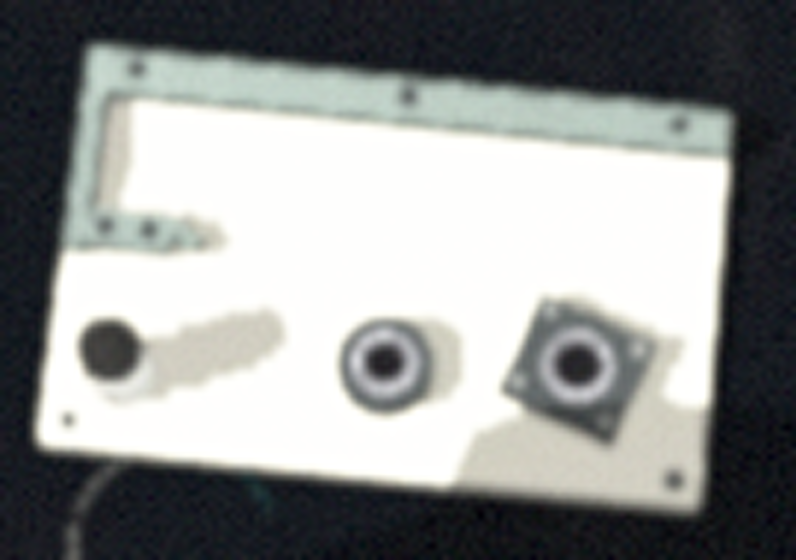

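View pics/sidec.png

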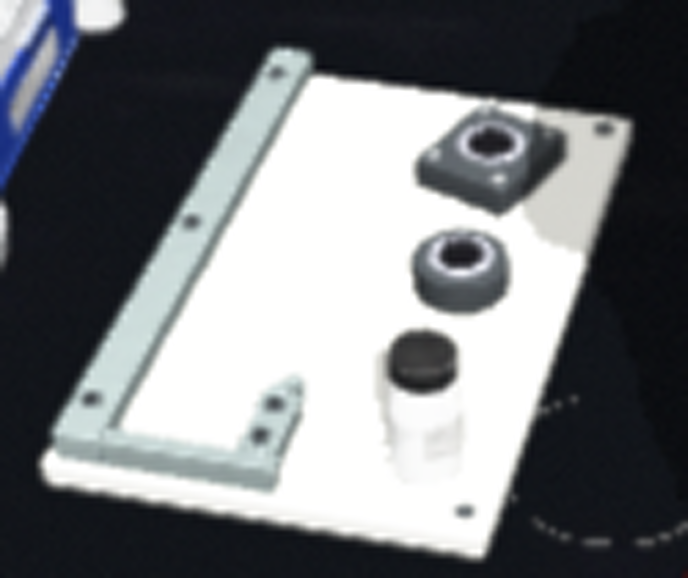

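```bash
cat > meas.py <<'E'
from h import *
im=cv2.imread("pics/top0.png")
f=8;x0,y0=200,135
big=cv2.resize(im[y0:230,x0:335],None,fx=f,fy=f,interpolation=cv2.INTER_CUBIC)
un=lambda p:(np.asarray(p,float).reshape(-1,2)+.5)/f-.5+[x0,y0]
b,g,r=[big[...,i].astype(int) for i in range(3)]
mx=big.max(2).astype(int)
green=((g-r)>10)&(g>110)
ys,xs=np.nonzero(green)
# rail inner and outer edges per column in crop (5.9 scale cols 250..700)
top=[];bot=[]
for c in range(int(260/5.9*f),int(700/5.9*f),4):
    q=np.nonzero(green[:int(200/5.9*f),c])[0]
    if len(q)>10: top.append((c,q[0]));bot.append((c,q[-1]+1))
for nm,L in(("outer",top),("inner",bot)):
    P=ray("top",un(L),.022)
    l=cv2.fitLine(P[:,:2].astype(np.float32),cv2.DIST_HUBER,0,.01,.01).ravel()
    print(nm,l,np.degrees(np.arctan2(l[1],l[0])), "x@ mean")
# corners by plate mask incl. all bright+green
pm=((mx>110)).astype(np.uint8)
n,lab,st,ce=cv2.connectedComponentsWithStats(pm)
k=1+np.argmax(st[1:,4]);cn=max(cv2.findContours((lab==k).astype(np.uint8),cv2.RETR_EXTERNAL,cv2.CHAIN_APPROX_NONE)[0],key=cv2.contourArea)
bx=cv2.boxPoints(cv2.minAreaRect(cn));
for p in bx: print("box",un(p).round(1),ray("top",un(p),.01).round(4),ray("top",un(p),.022).round(4))
# dark carriers
dm=(mx<115).astype(np.uint8); dm=cv2.morphologyEx(dm,cv2.MORPH_OPEN,np.ones((5,5)))
cs,_=cv2.findContours(dm,cv2.RETR_EXTERNAL,cv2.CHAIN_APPROX_NONE)
for c in cs:
    a=cv2.contourArea(c)
    if 1500<a<60000:
        P=ray("top",un(c),.024)[:,:2]
        rr=cv2.minAreaRect((P*1000).astype(np.float32)); print("blob",a,un(np.mean(c[:,0],0)).round(1),rr)
E
python3 meas.py
```

```text
outer [0.09693584 0.99529064 0.631113   0.11579561] 84.43725 x@ mean
inner [0.09430259 0.9955436  0.615231   0.12486193] 84.58881 x@ mean
box [[204.8 210.9]] [[0.4972 0.2859 0.01  ]] [[0.495 0.284 0.022]]
box [[211.8 141.4]] [[0.6519 0.2761 0.01  ]] [[0.6476 0.2743 0.022 ]]
box [[325.4 152.8]] [[0.6285 0.0264 0.01  ]] [[0.6245 0.0281 0.022 ]]
box [[318.5 222.3]] [[0.4741 0.0441 0.01  ]] [[0.4722 0.0455 0.022 ]]
```

```bash
sed -i 's/findContours(dm,cv2.RETR_EXTERNAL/findContours(dm,cv2.RETR_LIST/; s/1500<a<60000/4000<a<60000/' meas.py
cat >> meas.py <<'E'
def fit(L,z):
    P=ray("top",un(L),z)[:,:2];l=cv2.fitLine(P.astype(np.float32),cv2.DIST_HUBER,0,.01,.001).ravel();return l[2:],l[:2],np.degrees(np.arctan2(l[1],l[0]))
c=cn[:,0]
s=f/5.9
fr=c[(c[:,1]>420*s)&(c[:,0]>120*s)&(c[:,0]<650*s)]; print("front",fit(fr,.01))
rt=c[(c[:,0]>690*s)&(c[:,1]>200*s)&(c[:,1]<460*s)]; print("right",fit(rt,.01))
lf=c[(c[:,0]<130*s)&(c[:,1]>270*s)&(c[:,1]<410*s)]; print("left",fit(lf,.01))
bk=c[(c[:,1]<140*s)&(c[:,0]>150*s)&(c[:,0]<680*s)]; print("back22",fit(bk,.022))
for col in(300,500):
    C=int(col*s);print([tuple(big[y,C]) for y in range(int(60*s),int(160*s),8)], [round((y+.5)/f-.5+y0,1) for y in range(int(60*s),int(160*s),8)][:2])
E
python3 meas.py | sed 's/np.uint8//g'
```

```text
outer [0.09693584 0.99529064 0.631113   0.11579561] 84.43725 x@ mean
inner [0.09430259 0.9955436  0.615231   0.12486193] 84.58881 x@ mean
box [[204.8 210.9]] [[0.4972 0.2859 0.01  ]] [[0.495 0.284 0.022]]
box [[211.8 141.4]] [[0.6519 0.2761 0.01  ]] [[0.6476 0.2743 0.022 ]]
box [[325.4 152.8]] [[0.6285 0.0264 0.01  ]] [[0.6245 0.0281 0.022 ]]
box [[318.5 222.3]] [[0.4741 0.0441 0.01  ]] [[0.4722 0.0455 0.022 ]]
blob 5458.0 [[299.2 202.4]] ((520.064697265625, 88.20719146728516), (35.2433967590332, 31.282527923583984), 65.87448120117188)
blob 4408.5 [[218.2 193.9]] ((531.1495361328125, 256.5938720703125), (19.958227157592773, 20.00128936767578), 0.45489832758903503)
front (array([0.4873365 , 0.17495254], dtype=float32), array([0.08536708, 0.9963496 ], dtype=float32), np.float32(85.10286))
right (array([0.55361956, 0.03611478], dtype=float32), array([ 0.99469334, -0.10288402], dtype=float32), np.float32(-5.9052696))
left (array([0.5379381 , 0.28207743], dtype=float32), array([ 0.9956286 , -0.09340068], dtype=float32), np.float32(-5.359276))
back22 (array([0.63595396, 0.15936472], dtype=
[... 175 characters left out ...]
), (208), (192)), ((200), (211), (193)), ((202), (211), (194)), ((198), (205), (189)), ((174), (183), (170)), ((182), (194), (188)), ((229), (238), (238)), ((252), (255), (255)), ((254), (255), (255)), ((253), (254), (254)), ((253), (254), (254)), ((253), (254), (254)), ((253), (254), (254))] [144.7, 145.7]
[((34), (29), (25)), ((32), (26), (22)), ((30), (19), (18)), ((33), (31), (28)), ((82), (82), (75)), ((149), (156), (143)), ((187), (198), (180)), ((196), (206), (189)), ((192), (202), (188)), ((194), (203), (189)), ((195), (204), (188)), ((191), (200), (184)), ((183), (193), (180)), ((209), (220), (218)), ((244), (250), (250)), ((253), (255), (255)), ((253), (254), (255))] [144.7, 145.7]
```

```bash
cat > car.py <<'E'
from h import *
import sys
A=np.radians(-5.5);ex=np.array([np.cos(A),np.sin(A)]);ey=np.array([-np.sin(A),np.cos(A)]);C=np.array([.5614,.1576])
W2P=lambda w:np.c_[(np.atleast_2d(w)[:,:2]-C)@ex,(np.atleast_2d(w)[:,:2]-C)@ey]*1000
P2W=lambda p:C+(np.atleast_2d(p)/1000)@np.array([ex,ey])
def car(im,f=8,x0=200,y0=135,thr=140):
    big=cv2.resize(im[y0:230,x0:335],None,fx=f,fy=f,interpolation=cv2.INTER_CUBIC)
    m=(big.max(2)<thr).astype(np.uint8)
    out=[]
    for c in cv2.findContours(m,cv2.RETR_CCOMP,cv2.CHAIN_APPROX_NONE)[0]:
        if not 9000<cv2.contourArea(c)<60000: continue
        px=(c[:,0]+.5)/f-.5+[x0,y0]
        q=W2P(ray("top",px,.022)).astype(np.float32)
        out.append((px.mean(0).round(1),cv2.minAreaRect(q),cv2.contourArea(q)))
    return out
if __name__=="__main__":
    if len(sys.argv)>2:
        im,_=eyes.get_image("top");cv2.imwrite(sys.argv[1],im)
    for t in(120,140,160):
        for o in car(cv2.imread(sys.argv[1]),thr=t): print(t,o)
E
python3 car.py pics/top0.png
```

```text
120 (array([297.7, 198. ]), ((-29.820308685302734, -71.33838653564453), (40.996212005615234, 39.67536544799805), 72.9827880859375), 1367.6983049927912)
120 (array([297.6, 196.4]), ((-27.521087646484375, -71.59907531738281), (30.91326141357422, 30.831798553466797), 51.29106140136719), 748.7870865080477)
140 (array([297.3, 197.9]), ((-29.381017684936523, -71.5676498413086), (43.20466995239258, 41.59749221801758), 71.75042724609375), 1551.6354971616183)
160 (array([265.3, 196.6]), ((-34.83707046508789, -3.142993927001953), (33.0072021484375, 32.796321868896484), 5.95545768737793), 872.8574765414328)
160 (array([298. , 197.4]), ((-29.24237060546875, -71.74894714355469), (44.59938049316406, 43.12478256225586), 71.22818756103516), 1730.593076848173)
```

```bash
cat > go.py <<'E'
# usage: go.py px py z(m) jawang_deg(plate)  -> shift/turn in tool axes
from car import *
from scipy.spatial.transform import Rotation as R
s=arm.state();T=R.from_rotvec(s["orientation"])
print("t",round(float(s["clock"]),2),"tcp",s["tool_pos"].round(4),"plate",W2P(s["tool_pos"]).round(1),"F",s["contact_force"].round(1),"w",round(float(s["width"]),4))
M=T.as_matrix();print("tool x,y in plate deg",[round(float(np.degrees(np.arctan2(M[1,i],M[0,i])-A)),2) for i in(0,1)],"tilt",round(float(np.degrees(np.arccos(-M[2,2]))),2))
if len(sys.argv)>1:
    px,py,z,a=map(float,sys.argv[1:5])
    w=np.r_[P2W([px,py])[0],z]
    best=None
    for k in(0,180):
        th=np.radians(a+k)+A; yv=np.array([np.cos(th),np.sin(th),0]);zv=np.array([0,0,-1.]);xv=np.cross(yv,zv)
        t=(T.inv()*R.from_matrix(np.c_[xv,yv,zv])).as_rotvec()
        if best is None or np.linalg.norm(t)<np.linalg.norm(best):best=t
    print("world",w.round(4),"shift",T.inv().apply(w-s["tool_pos"]).round(4),"turn",best.round(4))
E
python3 go.py -74 -72 0.12 90
```

```text
t 0.1 tcp [0.278  0.6145 0.2494] plate [[-325.9  427.7]] F [-0.   0.4 -0.6] w 0.0847
tool x,y in plate deg [161.16, 71.16] tilt 0.1
world [0.4808 0.093  0.12  ] shift [-0.3997 -0.3914  0.1301] turn [-1.700e-03 -1.000e-04 -3.287e-01]
```

Run:
```python
from h import *
d=np.load("pics/top0.npy");c=eyes.calibration("top");K=c["K"];T=c["cam_to_world"]
v,u=np.mgrid[:420,:560];P=np.stack([(u-K[0,2])/K[0,0]*d,-(v-K[1,2])/K[1,1]*d,-d],-1)@T[:3,:3].T+T[:3,3]
a=np.array([.278,.6145]);b=np.array([.48,.093]);e=(b-a)/np.linalg.norm(b-a)
q=P[...,:2]-a;s=q@e;t=np.abs(q[...,0]*e[1]-q[...,1]*e[0])
for k in np.arange(0,.6,.1):
    m=(d>0)&(s>k)&(s<k+.1)&(t<.11);print(round(k,1),m.sum(),P[m][:,2].max().round(3) if m.any() else None)
```

```text
0.0 4842 0.007
0.1 3521 0.008
0.2 4427 0.018
0.3 4986 0.018
0.4 4949 0.062
0.5 4769 0.028
```

```bash
python3 -m creep '[[255,-0.028,-0.028,0,0,0,-0.1],[255,-0.056,-0.056,0,0,0,-0.2],[255,-0.084,-0.084,0,0,0,-0.3287],[255,-0.112,-0.112,0,0,0,-0.3287],[255,-0.14,-0.14,0,0,0,-0.3287]]' 20; python3 go.py -74 -72 0.12 90
```

```text
clock: 0.52
tool_pos: [0.3483, 0.4276, 0.2499]
orientation: [-0.15, -3.138, 0.001]
contact_force: [0.6, 0.7, -0.5]
width: 0.0257
t 0.52 tcp [0.3483 0.4276 0.2499] plate [[-238.   248.4]] F [ 0.6  0.7 -0.5] w 0.0257
tool x,y in plate deg [180.04, 90.04] tilt 0.04
world [0.4808 0.093  0.12  ] shift [-0.1638 -0.3204  0.13  ] turn [-0.0007 -0.0004  0.0007]
```

```bash
python3 -m creep '[[255,-0.018,-0.035,0.01,0,0,0],[255,-0.036,-0.07,0.02,0,0,0],[255,-0.054,-0.105,0.03,0,0,0],[255,-0.072,-0.14,0.04,0,0,0],[255,-0.09,-0.175,0.05,0,0,0]]'; python3 go.py -74 -72 0.12 90
```

```text
clock: 0.93
tool_pos: [0.421, 0.2449, 0.1998]
orientation: [-0.151, -3.138, -0.0]
contact_force: [0.6, -0.1, 0.1]
width: -0.0003
t 0.93 tcp [0.421  0.2449 0.1998] plate [[-148.2   73.5]] F [ 0.6 -0.1  0.1] w -0.0003
tool x,y in plate deg [180.0, 90.0] tilt 0.0
world [0.4808 0.093  0.12  ] shift [-0.0742 -0.1455  0.0798] turn [ 0.     -0.0001  0.    ]
```

```bash
python3 -m creep '[[255,-0.018,-0.035,0.01,0,0,0],[255,-0.036,-0.07,0.03,0,0,0],[255,-0.054,-0.105,0.05,0,0,0],[255,-0.072,-0.14,0.07,0,0,0],[255,-0.074,-0.145,0.08,0,0,0]]'; python3 go.py -74 -72 0.06 90
```

```text
clock: 1.35
tool_pos: [0.4814, 0.0894, 0.119]
orientation: [-0.161, -3.137, 0.004]
contact_force: [0.4, 0.4, 0.0]
width: -0.0001
t 1.35 tcp [0.4814 0.0894 0.119 ] plate [[-73.1 -75.5]] F [0.4 0.4 0. ] w -0.0001
tool x,y in plate deg [179.62, 89.62] tilt 0.16
world [0.4808 0.093  0.06  ] shift [0.0009 0.0037 0.0589] turn [-0.0028 -0.0001 -0.0066]
```

```bash
python3 -m creep '[[255,0.001,0,0.03,0,0,0],[255,0.001,0,0.059,0,0,0],[255,0.001,0,0.059,0,0,0],[255,0.001,0,0.059,0,0,0]]'; python3 go.py -74 -72 0.034 90
python3 - <<'E'
from h import *
for n in("top","side"):
    im,d=eyes.get_image(n);cv2.imwrite(f"pics/{n}1.png",im)
t=cv2.imread("pics/top1.png")[135:235,190:335];s=cv2.imread("pics/side1.png")[160:290,185:325]
cv2.imwrite("pics/m1.png",np.hstack([cv2.resize(t,(420,290),interpolation=2),cv2.resize(s,(375,290),interpolation=2)]))
E
```

```text
clock: 1.68
tool_pos: [0.4783, 0.0952, 0.0604]
orientation: [-0.151, -3.134, 0.002]
contact_force: [-0.1, -0.0, 0.5]
width: 0.0001
t 1.68 tcp [0.4783 0.0952 0.0604] plate [[-76.7 -70.1]] F [-0.1 -0.   0.5] w 0.0001
tool x,y in plate deg [179.99, 89.99] tilt 0.23
world [0.4808 0.093  0.034 ] shift [-0.0028 -0.0019  0.0264] turn [-0.0016 -0.0036 -0.0003]
```

View pics/m1.png

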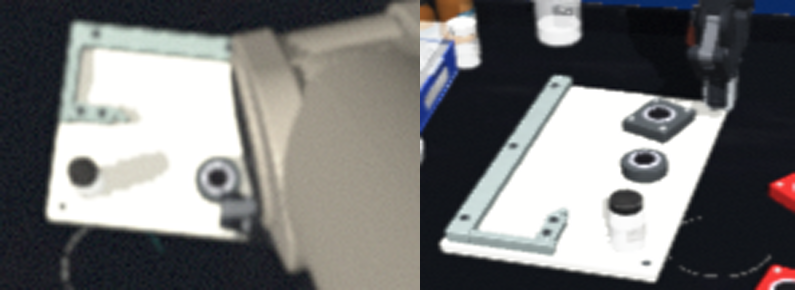

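Run:
```python
from car import *
s=arm.state();p=s["tool_pos"]
im=cv2.imread("pics/side1.png")
def m(P,c):
    q=proj("side",P)[0]; cv2.circle(im,tuple(int(round(v*1)) for v in q),1,c,-1); print(q.round(1))
m([*p[:2],p[2]-.019],(0,0,255))
for a in((-75,-120),(75,-120),(-75,120),(-75,-70)): m([*P2W(a)[0],.01],(0,255,0))
for y in(-110,0,110): m([*P2W((55,y))[0],.022],(255,0,0))
m([*P2W((-28,-71.5))[0],.024],(0,0,255))
m([*P2W((-35,-3))[0],.024],(0,0,255))
cv2.imwrite("pics/s1c.png",cv2.resize(im[170:295,185:325],None,fx=5.6,fy=4.8*1.16,interpolation=cv2.INTER_NEAREST)[:600,:800])
```

```text
[295.9 207.3]
[300.3 206.9]
[233.9 197.8]
[273.8 283.4]
[295.6 220.3]
[241.  196.9]
[224.6 226.7]
[204.8 262.8]
[273.7 211.3]
[268.9 231.5]
```

View pics/s1c.png

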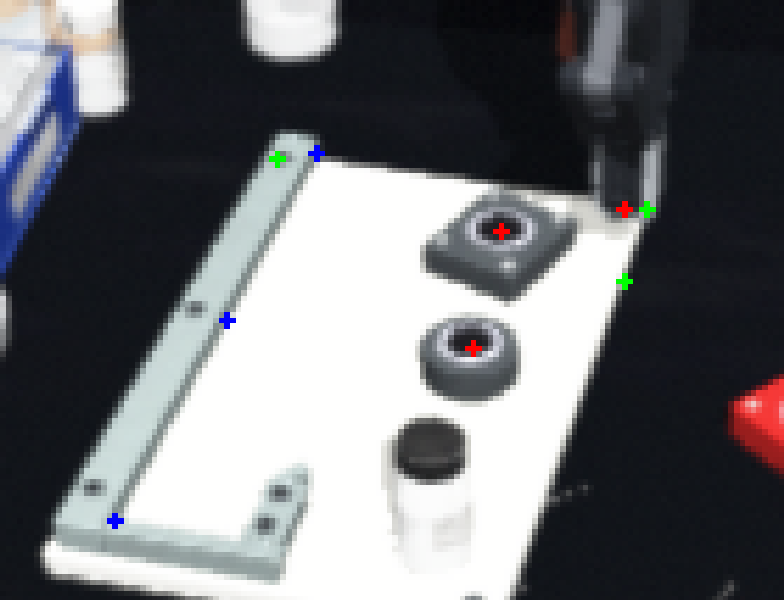

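```bash
python3 -m creep '[[255,-0.002,-0.002,0.01,0,0,0],[255,-0.002,-0.002,0.02,0,0,0],[255,-0.002,-0.002,0.026,0,0,0],[255,-0.002,-0.002,0.026,0,0,0]]'; python3 go.py -54 -72 0.034 90
```

```text
clock: 2.12
tool_pos: [0.4806, 0.0933, 0.0342]
orientation: [-0.151, -3.136, 0.001]
contact_force: [0.8, 0.5, -0.0]
width: -0.0002
t 2.12 tcp [0.4806 0.0933 0.0342] plate [[-74.3 -71.7]] F [ 0.8  0.5 -0. ] w -0.0002
tool x,y in plate deg [180.0, 90.0] tilt 0.11
world [0.5007 0.0911 0.034 ] shift [-0.0203 -0.0003  0.0002] turn [-0.0006 -0.0017  0.0001]
```

```bash
python3 -m creep '[[255,-0.005,0,0,0,0,0],[255,-0.01,0,0,0,0,0],[255,-0.015,0,0,0,0,0],[255,-0.02,0,0,0,0,0],[255,-0.025,0,0,0,0,0]]'; python3 go.py
python3 - <<'E'
from h import *
im,d=eyes.get_image("side");cv2.imwrite("pics/side2.png",im)
cv2.imwrite("pics/s2c.png",cv2.resize(im[170:295,185:325],None,fx=4,fy=4,interpolation=2))
E
```

```text
clock: 2.53
tool_pos: [0.5068, 0.0909, 0.0354]
orientation: [-0.151, -3.138, 0.0]
contact_force: [-0.8, -0.3, 0.2]
width: 0.0001
t 2.53 tcp [0.5068 0.0909 0.0354] plate [[-48.  -71.6]] F [-0.8 -0.3  0.2] w 0.0001
tool x,y in plate deg [179.98, 89.98] tilt 0.01
```

View pics/s2c.png

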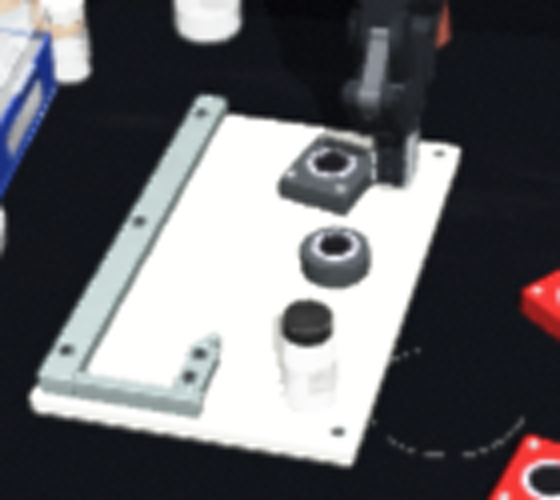

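```bash
python3 -m creep '[[255,-0.005,0,0,0,0,0],[255,-0.01,0,0,0,0,0],[255,-0.015,0,0,0,0,0],[255,-0.02,0,0,0,0,0],[255,-0.025,0,0,0,0,0]]'; python3 go.py
python3 - <<'E'
from h import *
im,d=eyes.get_image("side");cv2.imwrite("pics/side3.png",im)
cv2.imwrite("pics/s3c.png",cv2.resize(im[170:295,185:325],None,fx=4,fy=4,interpolation=2))
E
```

```text
clock: 3.0
tool_pos: [0.5317, 0.0886, 0.0353]
orientation: [0.151, 3.138, 0.0]
contact_force: [-1.0, -1.3, 0.3]
width: -0.0001
t 3.0 tcp [0.5317 0.0886 0.0353] plate [[-22.9 -71.5]] F [-1.  -1.3  0.3] w -0.0001
tool x,y in plate deg [179.99, 89.99] tilt 0.01
```

View pics/s3c.png

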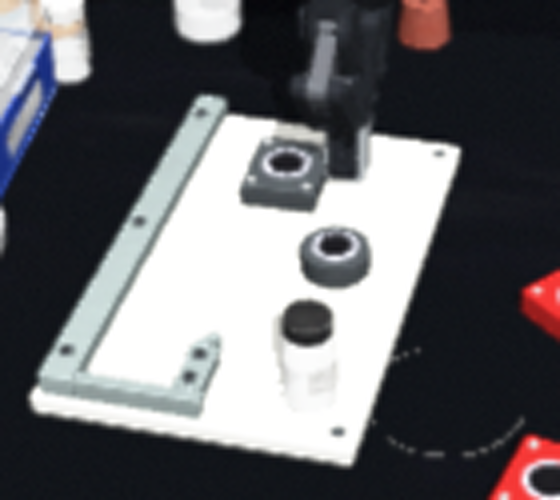

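```bash
python3 -m creep '[[255,-0.005,0,0,0,0,0],[255,-0.01,0,0,0,0,0],[255,-0.015,0,0,0,0,0],[255,-0.019,0,0,0,0,0],[255,-0.021,0,0,0,0,0]]'; python3 go.py;  python3 -m creep '[[255,-0.001,0,0,0,0,0],[255,-0.002,0,0,0,0,0],[255,-0.003,0,0,0,0,0]]'; python3 go.py
```

```text
clock: 3.47
tool_pos: [0.553, 0.0865, 0.0353]
orientation: [0.151, 3.137, 0.0]
contact_force: [-0.6, -0.0, -0.1]
width: 0.0
t 3.47 tcp [0.553  0.0865 0.0353] plate [[ -1.5 -71.6]] F [-0.6 -0.  -0.1] w 0.0
tool x,y in plate deg [179.98, 89.98] tilt 0.05
clock: 3.72
tool_pos: [0.5548, 0.0863, 0.0352]
orientation: [-0.151, -3.137, 0.0]
contact_force: [-1.0, 0.4, -0.4]
width: -0.0001
t 3.72 tcp [0.5548 0.0863 0.0352] plate [[  0.2 -71.6]] F [-1.   0.4 -0.4] w -0.0001
tool x,y in plate deg [180.0, 90.0] tilt 0.04
```

```bash
for i in 1 2 3 4; do :; done; python3 -m creep '[[255,-0.001,0,0,0,0,0],[255,-0.002,0,0,0,0,0],[255,-0.002,0,0,0,0,0]]'; python3 -m creep '[[255,-0.001,0,0,0,0,0],[255,-0.001,0,0,0,0,0]]';python3 go.py;python3 - <<'E'
from h import *
im,d=eyes.get_image("side");cv2.imwrite("pics/side4.png",im)
cv2.imwrite("pics/s4c.png",cv2.resize(im[170:295,185:325],None,fx=4,fy=4,interpolation=2))
E
```

```text
clock: 3.97
tool_pos: [0.5573, 0.0861, 0.0353]
orientation: [0.151, 3.138, 0.0]
contact_force: [-1.3, 0.4, -0.4]
width: -0.0004
clock: 4.13
tool_pos: [0.5581, 0.086, 0.0353]
orientation: [-0.151, -3.138, -0.0]
contact_force: [-1.3, 0.5, -0.6]
width: 0.0002
t 4.13 tcp [0.5581 0.086  0.0353] plate [[  3.5 -71.6]] F [-1.3  0.5 -0.6] w 0.0002
tool x,y in plate deg [179.99, 89.99] tilt 0.0
```

View pics/s4c.png

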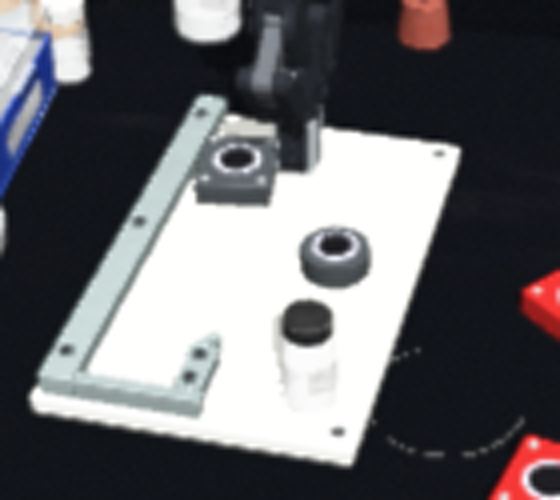

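Close to the rail now; continue in 1 mm steps until the force rises.

```bash
python3 -m creep '[[255,-0.001,0,0,0,0,0],[255,-0.001,0,0,0,0,0]]'; python3 -m creep '[[255,-0.001,0,0,0,0,0],[255,-0.001,0,0,0,0,0]]'|grep -E "pos|force"; python3 -m creep '[[255,-0.001,0,0,0,0,0],[255,-0.001,0,0,0,0,0]]'|grep -E "pos|force"
```

```text
clock: 4.35
tool_pos: [0.5584, 0.086, 0.0351]
orientation: [-0.151, -3.137, 0.0]
contact_force: [-2.9, 0.8, 2.4]
width: 0.0005
tool_pos: [0.5586, 0.0861, 0.035]
contact_force: [-6.5, -0.4, 4.4]
tool_pos: [0.5588, 0.086, 0.0349]
contact_force: [-8.0, 1.3, 5.6]
```

```bash
python3 -m creep '[[255,-0.001,0,0,0,0,0],[255,-0.002,0,0,0,0,0],[255,-0.002,0,0,0,0,0]]'; python3 go.py
python3 - <<'E'
from h import *
im,d=eyes.get_image("side");cv2.imwrite("pics/side5.png",im)
cv2.imwrite("pics/s5c.png",cv2.resize(im[180:240,215:290],None,fx=10,fy=10,interpolation=2))
E
```

```text
clock: 4.93
tool_pos: [0.559, 0.086, 0.0346]
orientation: [-0.149, -3.13, 0.001]
contact_force: [-11.8, 1.6, 6.9]
width: -0.0003
t 4.93 tcp [0.559  0.086  0.0346] plate [[  4.5 -71.5]] F [-11.8   1.6   6.9] w -0.0003
tool x,y in plate deg [180.05, 90.05] tilt 0.47
```

View pics/s5c.png

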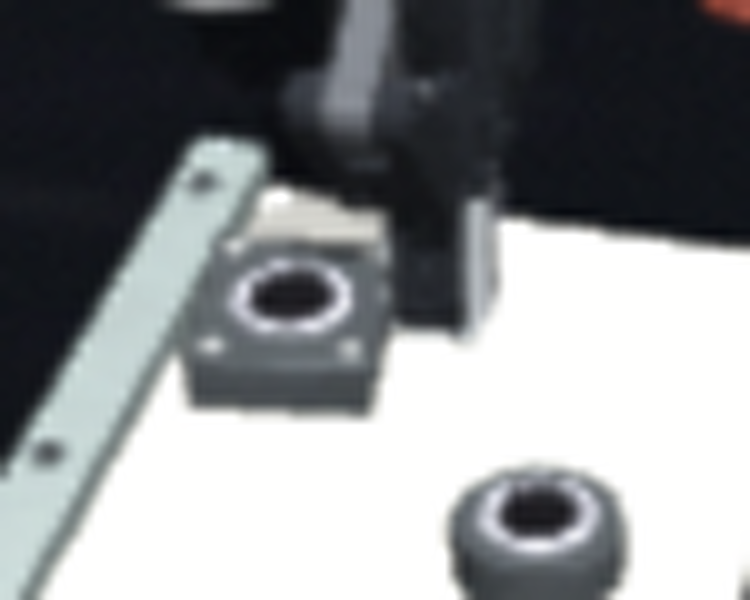

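```bash
python3 - <<'E'
from car import *
print(W2P(ray("side",[(215+29.0-.5,180+29.3-.5)],.024)), arm.state()["joints"].round(2))
E
python3 -m creep '[[255,0.012,0,0,0,0,0],[255,0.012,0,-0.02,0,0,0],[255,0.012,0,-0.04,0,0,0],[255,0.012,0,-0.04,0,0,0]]' ; python3 go.py 35 -117 0.075 180
```

```text
[[ 35.60765721 -65.38627457]] [-0.35  0.6   0.12  1.97 -0.12  0.59  1.32]
clock: 5.32
tool_pos: [0.5542, 0.0871, 0.0787]
orientation: [0.151, 3.131, 0.003]
contact_force: [1.0, 0.2, 0.1]
width: 0.0004
t 5.32 tcp [0.5542 0.0871 0.0787] plate [[ -0.4 -70.9]] F [1.  0.2 0.1] w 0.0004
tool x,y in plate deg [179.97, 89.97] tilt 0.42
world [0.585  0.0378 0.075 ] shift [-0.0354 -0.0461  0.0039] turn [0.0073 0.0038 1.5703]
```

```bash
python3 -m creep '[[255,-0.008,-0.01,0,0,0,-0.12],[255,-0.016,-0.02,0,0,0,-0.24],[255,-0.024,-0.03,0,0,0,-0.36],[255,-0.032,-0.04,0,0,0,-0.48],[255,-0.036,-0.047,0,0,0,-0.6]]';python3 -m creep '[[255,0,0,0,0,0,-0.12],[255,0,0,0,0,0,-0.24],[255,0,0,0,0,0,-0.36],[255,0,0,0,0,0,-0.48],[255,0,0,0,0,0,-0.6]]'; python3 go.py 35 -117 0.075 180
```

```text
clock: 5.73
tool_pos: [0.5841, 0.035, 0.0753]
orientation: [-0.789, 3.038, -0.001]
contact_force: [0.1, -0.9, -0.1]
width: 0.0001
clock: 6.15
tool_pos: [0.5832, 0.0363, 0.0751]
orientation: [-1.654, 2.669, -0.001]
contact_force: [-0.1, 0.5, -0.3]
width: 0.0002
t 6.15 tcp [0.5832 0.0363 0.0751] plate [[  33.3 -118.7]] F [-0.1  0.5 -0.3] w 0.0002
tool x,y in plate deg [-110.94, 159.06] tilt 0.09
world [0.585  0.0378 0.075 ] shift [-0.0022 -0.001   0.0001] turn [-0.0013  0.0008 -0.3655]
```

```bash
python3 -m creep '[[255,-0.002,-0.001,0,0,0,-0.12],[255,-0.002,-0.001,0,0,0,-0.24],[255,-0.002,-0.001,0,0,0,-0.3655],[255,-0.002,-0.001,0,0,0,-0.3655],[255,-0.002,-0.001,0,0,0,-0.3655]]'; python3 go.py 35 -116 0.034 180; python3 car.py pics/top6.png 1;  python3 - <<'E'
from h import *
im,d=eyes.get_image("side");cv2.imwrite("pics/side6.png",im)
t=cv2.imread("pics/top6.png")[135:235,190:335]
cv2.imwrite("pics/m6.png",np.hstack([cv2.resize(t,(420,290),interpolation=2),cv2.resize(im[180:250,215:305],(373,290),interpolation=2)]))
E
```

```text
clock: 6.57
tool_pos: [0.5846, 0.0375, 0.0751]
orientation: [-2.1, 2.335, -0.0]
contact_force: [-0.8, -0.5, 0.7]
width: 0.0002
t 6.57 tcp [0.5846 0.0375 0.0751] plate [[  34.6 -117.3]] F [-0.8 -0.5  0.7] w 0.0002
tool x,y in plate deg [-90.55, 179.45] tilt 0.06
world [0.5851 0.0388 0.034 ] shift [-0.0012 -0.0003  0.0411] turn [-0.0007  0.0007 -0.0097]
140 (array([295.8, 169. ]), ((34.63761901855469, -62.037681579589844), (41.90276336669922, 45.91864776611328), 8.035511016845703), 1534.7407946642288)
160 (array([265.3, 196.6]), ((-34.837989807128906, -3.1438331604003906), (33.01748275756836, 32.780765533447266), 6.1823248863220215), 878.9163527304197)
160 (array([296.9, 167.1]), ((35.322540283203125, -65.501953125), (44.779685974121094, 54.3927001953125), 6.000554084777832), 1811.7327406738223)
160 (array([328.4, 140.3]), ((99.61282348632812, -123.75080108642578), (35.12019348144531, 34.8619270324707), 6.116148471832275), 804.2311387466034)
```

View pics/m6.png

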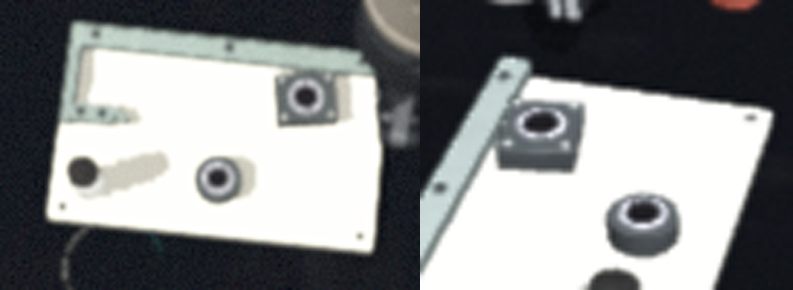

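Run:
```python
import cv2
t=cv2.imread("pics/top6.png")[145:190,265:330]
cv2.imwrite("pics/t6z.png",cv2.resize(t,None,fx=12,fy=12,interpolation=2))
```

```text
(no output)
```

View pics/t6z.png

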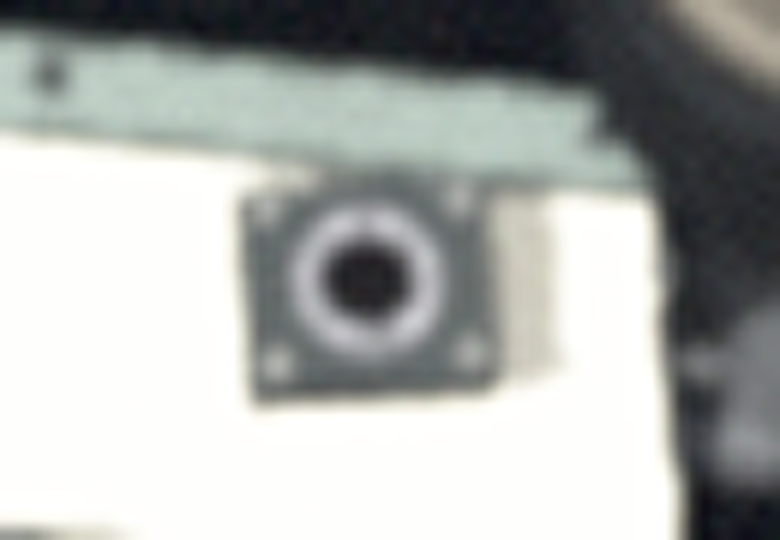

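```bash
python3 go.py -12 -64 0.075 90; python3 -m creep '[[180,0.01,0.01,0,0,0,0.12],[180,0.01,0.02,0,0,0,0.24],[180,0,0.03,0,0,0,0.36],[180,-0.02,0.04,0,0,0,0.48],[180,-0.04,0.046,0,0,0,0.6]]';python3 -m creep '[[180,0,0,0,0,0,0.12],[180,0,0,0,0,0,0.24],[180,0,0,0,0,0,0.36],[180,0,0,0,0,0,0.48],[180,0,0,0,0,0,0.6]]'; python3 go.py -12 -64 0.075 90
```

```text
t 6.67 tcp [0.5845 0.0377 0.0752] plate [[  34.4 -117.2]] F [ 0.4  0.1 -0.3] w -0.0001
tool x,y in plate deg [-90.52, 179.48] tilt 0.03
world [0.5433 0.095  0.075 ] shift [-0.0527  0.0469  0.0002] turn [-2.0000e-04  5.0000e-04  1.5617e+00]
clock: 7.08
tool_pos: [0.5417, 0.0819, 0.0753]
orientation: [1.308, -2.856, 0.001]
contact_force: [0.1, -0.7, -0.1]
width: 0.0253
clock: 7.5
tool_pos: [0.5427, 0.0826, 0.0755]
orientation: [-0.409, 3.114, -0.0]
contact_force: [0.0, -0.4, 0.7]
width: 0.0253
t 7.5 tcp [0.5427 0.0826 0.0755] plate [[-11.4 -76.5]] F [ 0.  -0.4  0.7] w 0.0253
tool x,y in plate deg [-159.53, 110.47] tilt 0.05
world [0.5433 0.095  0.075 ] shift [-0.0038  0.0119  0.0005] turn [0.     0.0009 0.3573]
```

```bash
python3 -m creep '[[180,0.001,0.013,0,0,0,0.12],[180,0.001,0.013,0,0,0,0.24],[180,0.001,0.013,0,0,0,0.357],[180,0.001,0.013,0.02,0,0,0.357],[180,0.001,0.013,0.035,0,0,0.357]]'; python3 -m creep '[[180,0,0,0.005,0,0,0],[180,0,0,0.009,0,0,0],[180,0,0,0.009,0,0,0]]'; python3 go.py -8 -65 0.031 90;  python3 - <<'E'
from h import *
im,d=eyes.get_image("side");cv2.imwrite("pics/side7.png",im)
cv2.imwrite("pics/s7c.png",cv2.resize(im[180:240,215:290],None,fx=10,fy=10,interpolation=2))
E
```

```text
clock: 7.92
tool_pos: [0.5389, 0.0952, 0.0404]
orientation: [0.141, 3.136, 0.001]
contact_force: [0.8, -0.4, -0.5]
width: 0.0249
clock: 8.17
tool_pos: [0.5378, 0.0945, 0.0309]
orientation: [-0.139, -3.138, 0.0]
contact_force: [-0.3, 0.2, 0.0]
width: 0.0254
t 8.17 tcp [0.5378 0.0945 0.0309] plate [[-17.4 -65. ]] F [-0.3  0.2  0. ] w 0.0254
tool x,y in plate deg [180.44, 90.44] tilt 0.04
world [0.5472 0.0937 0.031 ] shift [-0.0094 -0.     -0.0001] turn [-0.0003 -0.0007  0.0076]
```

View pics/s7c.png

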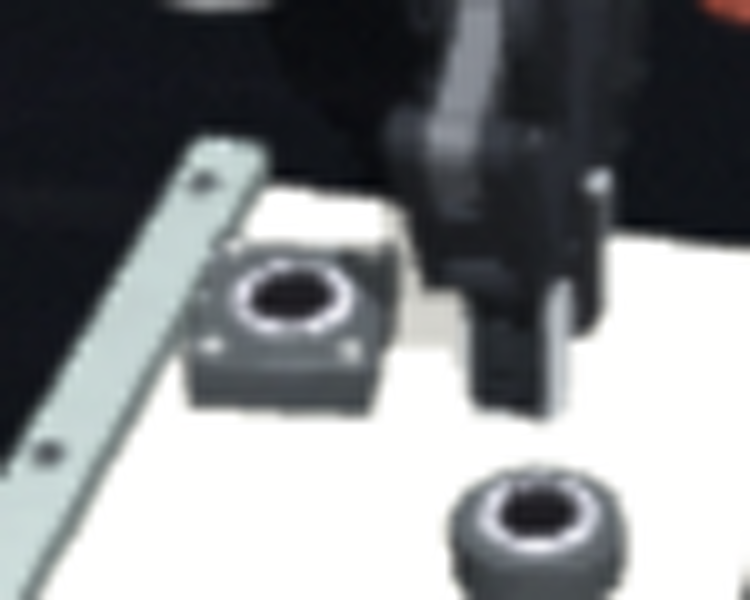

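```bash
python3 -m creep '[[180,-0.004,0,0,0,0,0.0076],[180,-0.008,0,0,0,0,0.0076],[180,-0.012,0,0,0,0,0.0076],[180,-0.015,0,0,0,0,0.0076],[180,-0.018,0,0,0,0,0.0076]]' 60; python3 go.py; python3 -m creep '[[180,-0.001,0,0,0,0,0],[180,-0.002,0,0,0,0,0],[180,-0.002,0,0,0,0,0]]'|grep force;python3 go.py
```

```text
clock: 8.63
tool_pos: [0.5564, 0.093, 0.0316]
orientation: [0.15, 3.138, 0.0]
contact_force: [-3.6, 1.5, 3.2]
width: 0.0251
t 8.63 tcp [0.5564 0.093  0.0316] plate [[  1.3 -64.8]] F [-3.6  1.5  3.2] w 0.0251
tool x,y in plate deg [180.03, 90.03] tilt 0.02
contact_force: [-3.2, 0.9, 0.7]
t 8.88 tcp [0.5574 0.0931 0.0311] plate [[  2.2 -64.6]] F [-3.2  0.9  0.7] w 0.0248
tool x,y in plate deg [180.07, 90.07] tilt 0.07
```

```bash
python3 -m creep '[[180,-0.001,0,0,0,0,0],[180,-0.002,0,0,0,0,0],[180,-0.002,0,0,0,0,0]]'|grep force;python3 go.py;  python3 -m creep '[[180,-0.001,0,0,0,0,0],[180,-0.002,0,0,0,0,0],[180,-0.002,0,0,0,0,0]]'|grep force;python3 go.py;python3 - <<'E'
from h import *
im,d=eyes.get_image("side");cv2.imwrite("pics/side8.png",im)
cv2.imwrite("pics/s8c.png",cv2.resize(im[180:240,215:290],None,fx=10,fy=10,interpolation=2))
E
```

```text
contact_force: [-0.7, 0.9, 0.2]
t 9.13 tcp [0.5602 0.0927 0.0312] plate [[  5.1 -64.7]] F [-0.7  0.9  0.2] w 0.0253
tool x,y in plate deg [180.06, 90.06] tilt 0.03
contact_force: [-4.3, 2.0, 0.9]
t 9.38 tcp [0.5615 0.0924 0.0312] plate [[  6.4 -64.8]] F [-4.3  2.   0.9] w 0.0251
tool x,y in plate deg [180.05, 90.05] tilt 0.06
```

View pics/s8c.png

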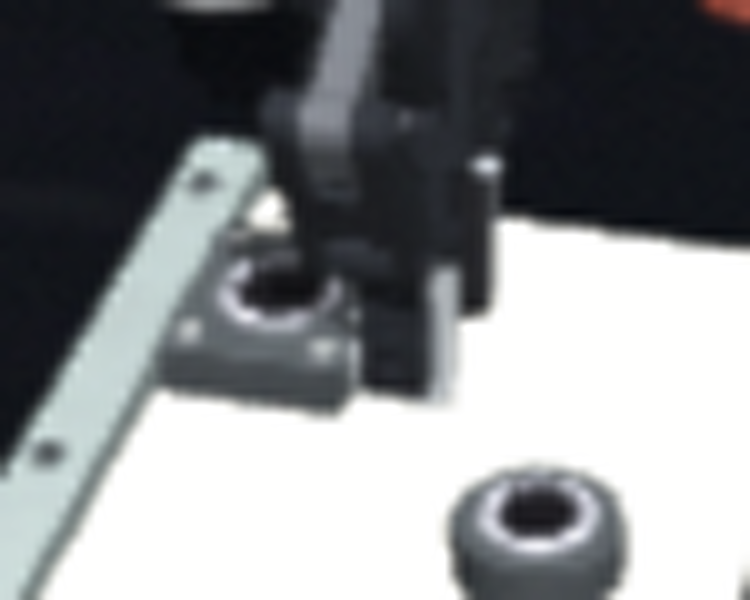

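```bash
python3 -m creep '[[180,-0.001,0,0,0,0,0],[180,-0.002,0,0,0,0,0],[180,-0.002,0,0,0,0,0]]'|grep force;python3 go.py; python3 -m creep '[[180,-0.001,0,0,0,0,0],[180,-0.001,0,0,0,0,0],[180,-0.001,0,0,0,0,0]]'|grep force;python3 go.py
```

```text
contact_force: [-9.7, 2.0, 6.4]
t 9.68 tcp [0.5616 0.0924 0.031 ] plate [[  6.5 -64.9]] F [-9.7  2.   6.4] w 0.0249
tool x,y in plate deg [180.06, 90.06] tilt 0.28
contact_force: [-11.3, 3.4, 8.3]
t 9.93 tcp [0.5617 0.0923 0.0309] plate [[  6.5 -64.9]] F [-11.3   3.4   8.3] w 0.0249
tool x,y in plate deg [180.08, 90.08] tilt 0.37
```

```bash
python3 -m creep '[[180,0.006,0,0,0,0,0],[180,0.014,0,0,0,0,0],[225,0.022,0,0,0,0,0],[225,0.022,0,-0.02,0,0,0],[225,0.022,0,-0.042,0,0,0]]' ; python3 go.py 33 -117 0.075 180;python3 -m creep '[[225,-0.01,-0.01,0,0,0,-0.12],[225,-0.02,-0.025,0,0,0,-0.24],[225,-0.03,-0.04,0,0,0,-0.36],[225,-0.04,-0.05,0,0,0,-0.48],[225,-0.044,-0.052,0,0,0,-0.6]]';python3 -m creep '[[225,0,0,0,0,0,-0.12],[225,0,0,0,0,0,-0.24],[225,0,0,0,0,0,-0.36],[225,0,0,0,0,0,-0.48],[225,0,0,0,0,0,-0.6]]'|grep force; python3 go.py 33 -117 0.075 180
```

```text
clock: 10.35
tool_pos: [0.5414, 0.0935, 0.0725]
orientation: [-0.15, -3.135, 0.002]
contact_force: [1.2, 0.1, 0.0]
width: 0.0099
t 10.35 tcp [0.5414 0.0935 0.0725] plate [[-13.8 -65.7]] F [1.2 0.1 0. ] w 0.0099
tool x,y in plate deg [180.03, 90.03] tilt 0.17
world [0.583 0.038 0.075] shift [-0.0468 -0.0513 -0.0025] turn [ 8.0000e-04 -3.2000e-03 -1.5702e+00]
clock: 10.77
tool_pos: [0.5832, 0.0348, 0.0736]
orientation: [-0.787, 3.039, -0.004]
contact_force: [-0.1, -0.1, -0.0]
width: 0.0104
contact_force: [0.1, 0.0, -0.5]
t 11.18 tcp [0.582  0.0378 0.0734] plate [[  32.  -117.3]] F [ 0.1  0.  -0.5] w 0.0099
tool x,y in plate deg [-110.9, 159.1] tilt 0.07
world [0.583 0.038 0.075] shift [-0.0006 -0.0009 -0.0016] turn [-0.0013  0.     -0.3647]
```

```bash
python3 -m creep '[[225,0,0,0,0,0,-0.12],[225,0,0,0,0,0,-0.24],[225,0,0,0,0,0,-0.3647],[225,0,0,0,0,0,-0.3647]]'; python3 go.py 33 -113 0.032 180
python3 - <<'E'
from h import *
im,d=eyes.get_image("top");cv2.imwrite("pics/top9.png",im)
cv2.imwrite("pics/t9z.png",cv2.resize(im[145:205,255:335],None,fx=10,fy=10,interpolation=2))
E
```

```text
clock: 11.52
tool_pos: [0.5819, 0.0376, 0.0733]
orientation: [-2.11, 2.327, -0.001]
contact_force: [-0.5, -0.7, 0.6]
width: 0.0101
t 11.52 tcp [0.5819 0.0376 0.0733] plate [[  31.9 -117.5]] F [-0.5 -0.7  0.6] w 0.0101
tool x,y in plate deg [-90.11, 179.89] tilt 0.05
world [0.5834 0.042  0.032 ] shift [-0.0045 -0.001   0.0413] turn [-0.0008  0.0001 -0.0019]
```

View pics/t9z.png

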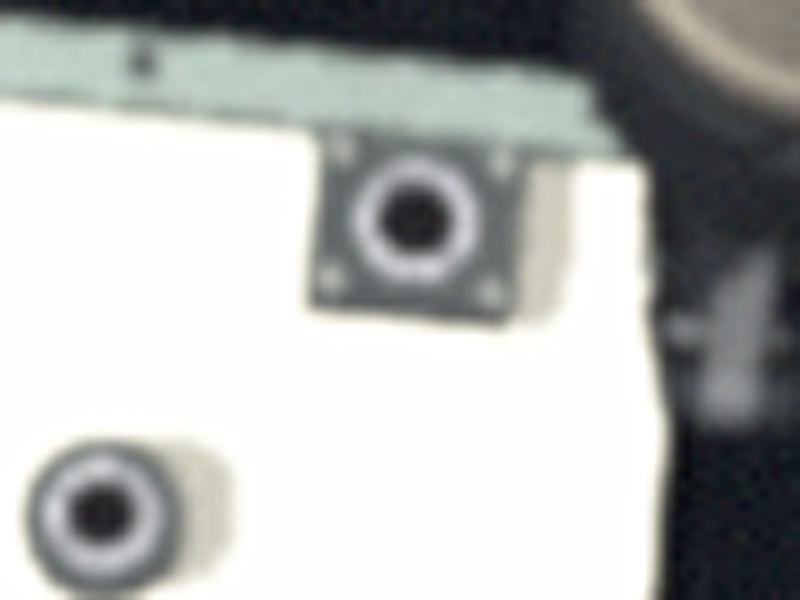

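```bash
python3 -m creep '[[225,-0.004,-0.001,0.02,0,0,0],[225,-0.004,-0.001,0.035,0,0,0],[225,-0.004,-0.001,0.041,0,0,0],[225,-0.004,-0.001,0.041,0,0,0]]'; python3 go.py 33 -92 0.032 180; python3 -m creep '[[225,-0.005,0,0,0,0,0],[225,-0.010,0,0,0,0,0],[225,-0.015,0,0,0,0,0],[225,-0.02,0,0,0,0,0]]'; python3 go.py
```

```text
clock: 11.9
tool_pos: [0.5821, 0.0418, 0.0309]
orientation: [2.102, -2.332, -0.002]
contact_force: [-0.2, -0.2, -0.5]
width: 0.0101
t 11.9 tcp [0.5821 0.0418 0.0309] plate [[  31.7 -113.3]] F [-0.2 -0.2 -0.5] w 0.0101
tool x,y in plate deg [-90.45, 179.55] tilt 0.16
world [0.5854 0.0629 0.032 ] shift [-0.0213 -0.0011 -0.0011] turn [ 0.0026 -0.001  -0.0078]
clock: 12.23
tool_pos: [0.5858, 0.0624, 0.0331]
orientation: [-2.105, 2.331, -0.001]
contact_force: [0.7, -2.9, 2.3]
width: 0.01
t 12.23 tcp [0.5858 0.0624 0.0331] plate [[ 33.4 -92.4]] F [ 0.7 -2.9  2.3] w 0.01
tool x,y in plate deg [-90.32, 179.68] tilt 0.06
```

```bash
python3 -m creep '[[225,-0.005,-0.0003,0,0,0,0],[225,-0.010,-0.0005,0,0,0,0],[225,-0.015,-0.0006,0,0,0,0],[225,-0.02,-0.0008,0,0,0,0],[225,-0.025,-0.001,0,0,0,0]]'; python3 go.py
python3 - <<'E'
from h import *
im,d=eyes.get_image("side");im2,d=eyes.get_image("top");cv2.imwrite("pics/top10.png",im2)
cv2.imwrite("pics/m10.png",np.hstack([cv2.resize(im[170:250,205:285],(400,400),interpolation=2),cv2.resize(im2[140:220,250:330],(400,400),interpolation=2)]))
E
```

```text
clock: 12.65
tool_pos: [0.5887, 0.087, 0.0323]
orientation: [2.106, -2.331, -0.0]
contact_force: [-2.2, -3.1, 1.8]
width: 0.0097
t 12.65 tcp [0.5887 0.087  0.0323] plate [[ 33.9 -67.6]] F [-2.2 -3.1  1.8] w 0.0097
tool x,y in plate deg [-90.32, 179.68] tilt 0.03
```

View pics/m10.png

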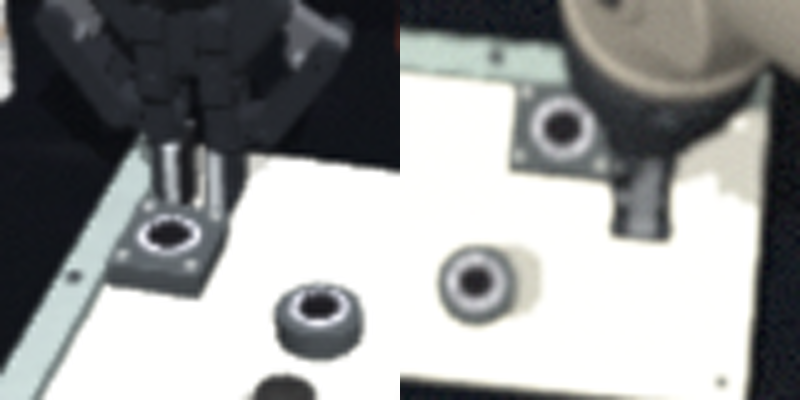

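```bash
python3 -m creep '[[225,-0.005,0,0,0,0,0],[225,-0.010,-0.0002,0,0,0,0],[225,-0.015,-0.0003,0,0,0,0],[225,-0.02,-0.0004,0,0,0,0],[225,-0.025,-0.0005,0,0,0,0]]'; python3 go.py;python3 -m creep '[[225,-0.005,0,0,0,0,0],[225,-0.010,-0.0002,0,0,0,0],[225,-0.015,-0.0003,0,0,0,0],[225,-0.02,-0.0004,0,0,0,0],[225,-0.025,-0.0005,0,0,0,0]]'|grep force; python3 go.py
python3 - <<'E'
from h import *
im,d=eyes.get_image("side");im2,d=eyes.get_image("top");cv2.imwrite("pics/top11.png",im2)
cv2.imwrite("pics/m11.png",np.hstack([cv2.resize(im[190:270,195:275],(400,400),interpolation=2),cv2.resize(im2[140:220,205:285],(400,400),interpolation=2)]))
E
```

```text
clock: 13.17
tool_pos: [0.5914, 0.1118, 0.0321]
orientation: [2.105, -2.33, -0.0]
contact_force: [-2.4, -3.9, 2.4]
width: 0.0096
t 13.17 tcp [0.5914 0.1118 0.0321] plate [[ 34.3 -42.7]] F [-2.4 -3.9  2.4] w 0.0096
tool x,y in plate deg [-90.3, 179.7] tilt 0.07
contact_force: [-2.1, -2.6, -0.4]
t 13.58 tcp [0.5945 0.137  0.0321] plate [[ 35.  -17.3]] F [-2.1 -2.6 -0.4] w 0.0101
tool x,y in plate deg [-90.29, 179.71] tilt 0.04
```

View pics/m11.png

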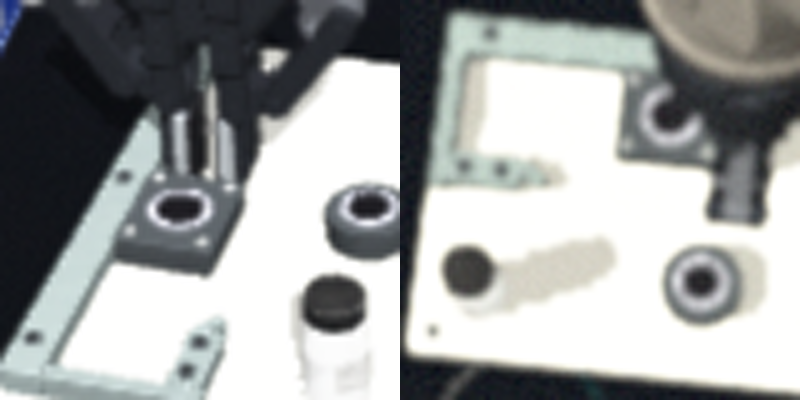

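```bash
python3 -m creep '[[225,-0.005,0,0,0,0,0],[225,-0.010,0,0,0,0,0],[225,-0.015,0,0,0,0,0],[225,-0.02,0,0,0,0,0],[225,-0.025,0,0,0,0,0]]'|grep force; python3 go.py;python3 -m creep '[[225,-0.005,0,0,0,0,0],[225,-0.010,0,0,0,0,0],[225,-0.015,0,0,0,0,0],[225,-0.02,0,0,0,0,0],[225,-0.025,0,0,0,0,0]]'|grep force; python3 go.py
python3 - <<'E'
from h import *
im,d=eyes.get_image("side");im2,d=eyes.get_image("top");cv2.imwrite("pics/top12.png",im2)
cv2.imwrite("pics/m12.png",np.hstack([cv2.resize(im[200:280,190:270],(400,400),interpolation=2),cv2.resize(im2[140:220,205:285],(400,400),interpolation=2)]))
E
```

```text
contact_force: [-0.4, -1.4, 0.5]
t 14.1 tcp [0.5979 0.1622 0.0325] plate [[35.9  8.1]] F [-0.4 -1.4  0.5] w 0.0099
tool x,y in plate deg [-90.3, 179.7] tilt 0.06
contact_force: [1.0, -2.6, 1.5]
t 14.52 tcp [0.6001 0.1865 0.0324] plate [[35.8 32.5]] F [ 1.  -2.6  1.5] w 0.0099
tool x,y in plate deg [-90.32, 179.68] tilt 0.02
```

View pics/m12.png

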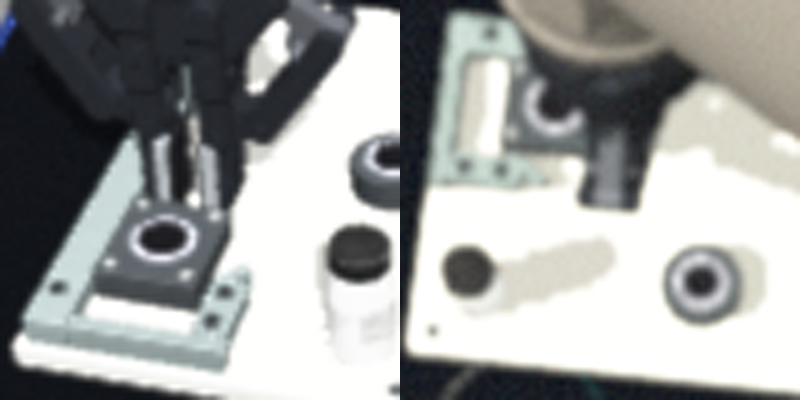

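```bash
python3 -m creep '[[225,-0.004,0,0,0,0,0],[225,-0.008,0,0,0,0,0],[225,-0.012,0,0,0,0,0],[225,-0.016,0,0,0,0,0],[225,-0.019,0,0,0,0,0]]'|grep force; python3 go.py; python3 -m creep '[[225,-0.001,0,0,0,0,0],[225,-0.002,0,0,0,0,0],[225,-0.002,0,0,0,0,0]]'|grep force; python3 go.py; python3 -m creep '[[225,-0.001,0,0,0,0,0],[225,-0.001,0,0,0,0,0]]'|grep force; python3 go.py
```

```text
contact_force: [0.2, -1.0, 0.5]
t 15.03 tcp [0.6017 0.206  0.0322] plate [[35.5 52. ]] F [ 0.2 -1.   0.5] w 0.0099
tool x,y in plate deg [-90.28, 179.72] tilt 0.03
contact_force: [0.2, -0.3, 1.7]
t 15.28 tcp [0.6018 0.2069 0.0322] plate [[35.5 53. ]] F [ 0.2 -0.3  1.7] w 0.0099
tool x,y in plate deg [-90.3, 179.7] tilt 0.04
contact_force: [-2.2, -3.8, 2.4]
t 15.45 tcp [0.6019 0.207  0.0322] plate [[35.6 53. ]] F [-2.2 -3.8  2.4] w 0.0104
tool x,y in plate deg [-90.34, 179.66] tilt 0.1
```

```bash
python3 -m creep '[[225,-0.001,0,0,0,0,0],[225,-0.002,0,0,0,0,0],[225,-0.002,0,0,0,0,0]]'|grep force; python3 go.py; python3 -m creep '[[225,-0.001,0,0,0,0,0],[225,-0.002,0,0,0,0,0],[225,-0.002,0,0,0,0,0]]'|grep force; python3 go.py;python3 - <<'E'
from h import *
im,d=eyes.get_image("side");im2,d=eyes.get_image("top");cv2.imwrite("pics/top13.png",im2);cv2.imwrite("pics/side13.png",im)
cv2.imwrite("pics/m13.png",np.hstack([cv2.resize(im[215:275,190:250],(400,400),interpolation=2),cv2.resize(im2[140:200,205:265],(400,400),interpolation=2)]))
E
```

```text
contact_force: [-3.3, -7.7, 4.9]
t 15.7 tcp [0.602  0.2071 0.0322] plate [[35.7 53.1]] F [-3.3 -7.7  4.9] w 0.0099
tool x,y in plate deg [-90.4, 179.6] tilt 0.25
contact_force: [-4.0, -11.6, 8.1]
t 15.95 tcp [0.602  0.2072 0.0322] plate [[35.7 53.2]] F [ -4.  -11.6   8.1] w 0.0099
tool x,y in plate deg [-90.47, 179.53] tilt 0.41
```

View pics/m13.png

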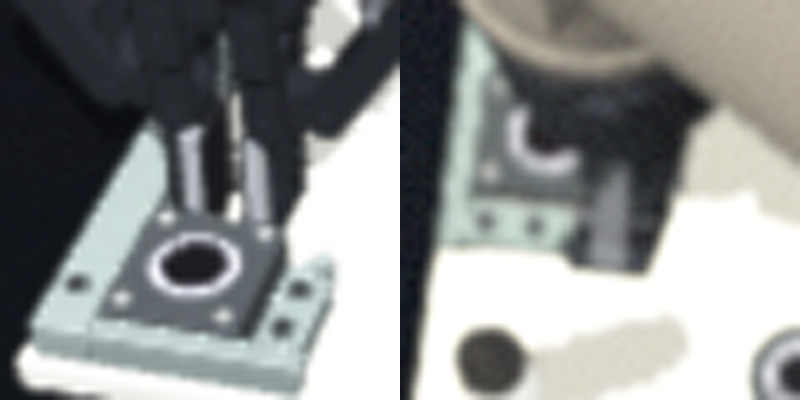

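```bash
python3 -m creep '[[225,0.004,0,0,0,0,0],[225,0.01,0,0,0,0,0],[225,0.02,0,0,0,0,0],[225,0.03,0,-0.01,0,0,0],[225,0.03,0,-0.05,0,0,0]]'|grep force; python3 -m creep '[[225,0.04,0,-0.03,0,0,0],[225,0.08,0,-0.05,0,0,0],[225,0.12,0.03,-0.07,0,0,0],[225,0.15,0.06,-0.09,0,0,0],[225,0.16,0.08,-0.09,0,0,0]]'; python3 go.py;python3 - <<'E'
from h import *
im,d=eyes.get_image("side");im2,d=eyes.get_image("top");cv2.imwrite("pics/top14.png",im2);cv2.imwrite("pics/side14.png",im)
cv2.imwrite("pics/m14.png",np.hstack([cv2.resize(im[215:275,190:250],(400,400),interpolation=2),cv2.resize(im2[140:200,205:265],(400,400),interpolation=2)]))
E
```

```text
contact_force: [-1.1, -0.4, -0.2]
clock: 16.88
tool_pos: [0.509, 0.0311, 0.1734]
orientation: [-2.1, 2.332, -0.005]
contact_force: [-0.2, -0.3, 0.9]
width: 0.0094
t 16.88 tcp [0.509  0.0311 0.1734] plate [[ -40.  -130.9]] F [-0.2 -0.3  0.9] w 0.0094
tool x,y in plate deg [-90.49, 179.51] tilt 0.26
```

View pics/m14.png

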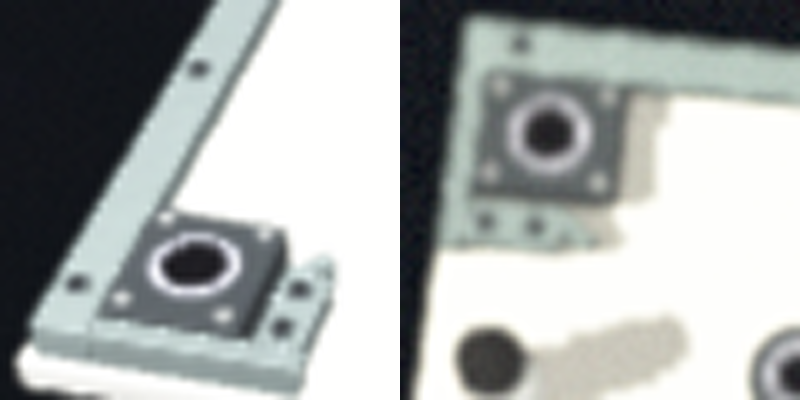

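View pics/top14.png

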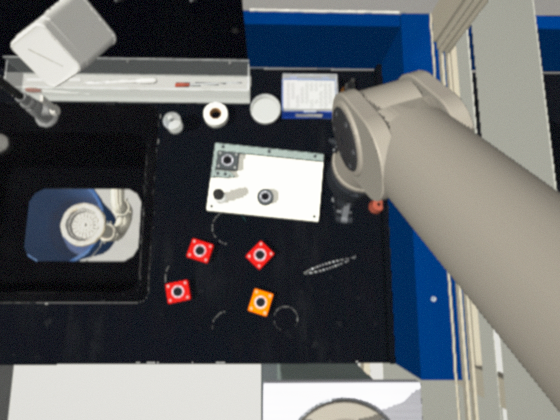

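Run:
```python
from car import *
im=cv2.imread("pics/top14.png");s=cv2.imread("pics/side14.png");f=8
def dark(im,x0,y0,x1,y1,n):
    b=cv2.resize(im[y0:y1,x0:x1],None,fx=f,fy=f,interpolation=2);m=(b.max(2)<70).astype(np.uint8)
    for c in cv2.findContours(m,cv2.RETR_EXTERNAL,cv2.CHAIN_APPROX_NONE)[0]:
        if cv2.contourArea(c)>400:
            e=cv2.minEnclosingCircle(c);M=cv2.moments(c);p=(np.array([M['m10'],M['m01']])/M['m00']+.5)/f-.5+[x0,y0]
            print(n,p.round(1),W2P(ray(n,[p],.024)).round(1),cv2.contourArea(c))
dark(im,218,150,238,170,"top");dark(s,208,245,230,265,"side")
dark(cv2.imread("pics/top9.png"),287,158,306,176,"top")
for k in("top0","top14"): dark(cv2.imread(f"pics/{k}.png"),258,189,274,205,"top")
cv2.imwrite("pics/t14z.png",np.hstack([cv2.resize(im[146:176,212:242],(400,600),interpolation=2)[:, :],cv2.resize(s[235:275,195:235],(400,600),interpolation=2)]))
cv2.imwrite("pics/t14z.png",np.hstack([cv2.resize(im[146:176,212:242],(400,400),interpolation=2),cv2.resize(s[240:270,200:230],(400,400),interpolation=2)]))
```

```text
top [226.8 159.6] [[37.1 86.9]] 1609.0
side [218.6 254.3] [[37.8 84.1]] 2185.5
top [296.1 166.6] [[ 37.2 -62.1]] 1486.0
top [264.7 195.9] [[-33.8  -1.9]] 1072.5
top [264.7 195.9] [[-33.8  -1.9]] 1124.0
```

View pics/t14z.png

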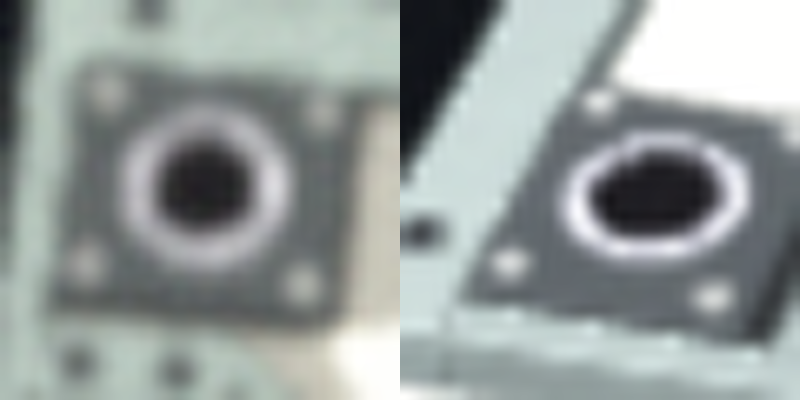

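```bash
python3 -c "
from bench import workorder,arm
print(arm.state()['clock'],arm.state()['joint_vel'].round(3)); print(workorder.hand_in())"
```

```text
16.9833 [-0.047  0.072 -0.035 -0.095  0.008 -0.041 -0.042]
the job is handed in; nothing more can be done
None
```

The rectangular carrier is home in the corner pocket, touching both the rail and the end stop. I handed the job in at about 17 s, with the hand lifted clear and off to one side.

**What I did:** I pushed the carrier to the rail with the shut fingertips. That first push was off-centre and left it about 8–10° askew. I pushed again with the fingertips 25 mm apart until it lay square against the rail. Then I pushed its back face with the fingertips 10 mm apart and slid it along the rail until it met the end stop. It was never gripped or lifted. The highest force I read was about 15 N.

**Last checks:**
- **Position:** the top view puts the carrier's centre at plate (37.1, 86.9) mm, where (35, 87) is fully home. The side view gives (37.8, 84.1) mm. The two differ by about 3 mm in y, which I put down to camera calibration.
- **Rail contact:** the measured x is the same as after it was squared against the rail (37.2 mm), so I read the 2 mm as a constant measuring offset. Pictures show it square, with no visible gap at the rail or end stop.
- **End stop contact:** the arm stopped moving while the force rose to about 12 N.
- **Other things:** the round carrier measured the same before and after. The vial, stopper and look-alikes looked unmoved. The beaker and white vial were behind the arm in the last top picture, so I did not recheck them.

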